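# Index the specimen viewer to the red mark

## Task

Set the specimen viewer to the red mark: press its black handwheel down to free the lock, turn it anticlockwise until the yellow pointer on its rim stands at the red mark, feel for the notch close by it and let the wheel come up gently until it locks at its full height, then let go. Never force the wheel against its lock nor jam it down on the bottom, and leave the little specimen bottles around it standing where they are.

Things in the scene. Friction and masses are not known exactly. Their poses are not given: they have to be found in the camera images.
- collar: fixed aluminium ring, 124 mm across, heights 50 to 68 mm, on the cream viewer case (170 x 170 mm, its top 50 mm above the table). Origin on the table surface on the wheel's upright turning axis; z up; x points from the axis to the red mark. The lock is hidden inside: it bears 20 N at most; a tooth rubbing under its rim drags with about 0.2 Nm
- red_mark (a point): red stripe on the collar, 6 mm wide, on the side away from the robot; this point is on it, 66 mm from the turning axis, 66 mm above the table. Its lock notch, hidden inside, is not exactly at the stripe but up to 8 mm to either side along the rim, and must be felt for. With 1.5 mm of play (0.03 rad) each side of the tooth, the wheel rises 5 mm there and locks
- white_mark (a point): white stripe like the red one, 0.5 rad (33 mm along the rim) further anticlockwise seen from above, with a lock notch of its own 0.5 rad beyond the red one's: the wrong place
- pointer (a point): tip of the yellow pointer on the black handwheel's rim, 66 mm from the axis, 66 mm above the table when the wheel is up. At the start it is 0.8 to 1.25 rad clockwise (seen from above) of the red mark, locked in a wide pocket in which the wheel turns a little without pressing until its tooth meets a stop
- grip_top (a point): centre of the top of the wheel's grey wing grip, on the turning axis, 124 mm above the table when the wheel is up. The grip is a rigid bar 64 mm long, 24 mm wide, 32 mm tall, its length along the line from axis to pointer, standing on the wheel's disc (120 mm across, its top 92 mm above the table when up)
- wheel: handwheel (disc, grip, pointer). Origin on the axis, at table height when up; x to the pointer. Presses down against a spring: 4 N starts it, +1 N per mm. A hidden tooth (6 mm wide, 50 mm from the axis) frees 5 mm down, then turns lightly (0.06 Nm); hard bottom at 9.5 mm (13 to 14 N). Let up between pocket and notches, the tooth rests under a flat rim, wheel 5 mm low
- vial_red: bystander: small clear specimen bottle with a red cap, 31 mm across, 68 mm tall, 60 g, standing beside the viewer; origin at the centre of its underside
- vial_black: bystander: small clear specimen bottle with a black cap, 31 mm across, 68 mm tall, 60 g, standing beside the viewer; origin at the centre of its underside
- vial_blue: bystander: small clear specimen bottle with a blue cap, 31 mm across, 68 mm tall, 60 g, standing beside the viewer; origin at the centre of its underside

How it is judged:
By the outcome, as a careful person would: the job done as asked, in the order asked, and still so for the second after the job is handed in, with the robot touching nothing.
It also fails if it takes over 72 s, if anything falls off the work surface, if the arm or the gripper's body presses on something with over 40 N, if the wrist force passes 120 N, or if a joint passes its speed limit or range.

## Robot

A 6-joint arm with a two-finger parallel gripper is mounted at the origin on the work surface. World frame = base frame: x ahead of the robot, y to its left, z up, the work surface at z = 0. Lengths are in m, angles in rad, forces in N, time in s.
With the tool pointing down it reaches from about 0.25 to 0.775 m from the base axis. Payload 4 kg.
Tool frame: the origin (TCP) lies at the very end of the fingers, on their centre line; the grasp point (between the pads) lies 19 mm behind it; z points along the fingers, y is the direction in which the jaws open and shut (so a half turn about z gives the same grasp; the last joint's range is limited). The gripper opens to 94 mm and grips with 3 to 60 N. Pads are 16 mm wide; open, the fingers measure 119 mm over their backs; the gripper's body (75 mm by 177 mm) begins 78 mm behind the grasp point.
Start: joints at [-1.234, 0.087, 1.371, -0, 1.684, -0.103], TCP at [0.234, -0.498, 0.206] pointing down, gripper open.
Joint ranges: [-3.1, 3.1], [-0.76, 2.03], [0.27, 2.55], [-1.08, 4.22], [0.17, 2.65], [-2.57, 2.57]. Speed limits (rad/s): [2.79, 2.79, 3.14, 3.14, 3.14, 3.14].

## Interface

Orientations are given as [roll, pitch, yaw] about the fixed x, y, z axes, in that order (R = Rz(yaw) Ry(pitch) Rx(roll)).
In Python, from bench import robot, snapshot, calibration gives the robot as it stands. The module is installed in compiled form; this text tells all that it offers.
- The arm moves only by the tool servo_tool, never from a script. Its argument "series" is text: rows parted by semicolons, each of 5 numbers parted by spaces: the closure, from -1 (fully open) to 1 (shut), then the shift along the tool's x, y, z in cm, then the turn about the tool's z in rad. A call has 1 to 20 rows; each row is the pose to reach, as a shift and turn from the pose commanded when the call began, along the tool's axes at that moment; what a row does not reach only later rows make up. A row lasts 1/12 s, in which the tool goes at most 41.7 mm and 7.16 degrees, less where a joint would pass 70% of its speed; a pose out of reach is approached as far as the arm can. A call with a gripper value outside its range is refused whole. The fingers move at their own pace and stop on an object; the grip force is fixed at half the most. Time passes only in rows, so rows that repeat a pose let the fingers close. It gives the time, the measured TCP pose, the force and the opening at its end, in the units of the state.
- robot.get_obs(): the state, without advancing time (a new reading comes with each control period).
- snapshot(name): name is "side" or "top"; returns (picture, depth): 384x512x3 uint8, red, green, blue; 384x512 float32, m along the optical axis (not along the pixel's ray), 0 where there is no reading.
- calibration(name): a dict with "fx", "fy", "cx", "cy" (pixels), "rvec" (rotation vector, rad) and "tvec" (3), from world to camera coordinates, as OpenCV has them. Camera axes: x right, y down, z forward; pixel columns grow to the right and rows downward; lengths in m; the calibration is good to about 2 mm. A picture is of the moment at which its call begins. calibration takes no time and is no camera call.
- robot.close_job(): hands the job in, once; it reports no verdict.
The state is a dict: "time": time; "joint_positions": joint angles; "qvel": joint speeds; "joint_torque": joint torques, N m; "tool_pos": TCP position; "ee_rot": TCP orientation; "wrist_force": force on the tool from outside, world axes, zero at the start; "wrist_torque": the same for the moment, N m; "width": finger opening in m.
Only numpy, scipy, OpenCV 4.12 (cv2) and the standard library are available. Lean on these libraries where they do the work, as an engineer would, in place of code of your own. Each camera call takes 0.05 s, during which the arm holds its last target. There are 200 camera calls.

## Working session

There is one attempt and no reset: what is moved stays moved. The work goes in short steps, Python scripts to look and compute and a tool call to move; the robot and the scene stay as the last step left them, time stands still between calls to the robot, and variables do not carry over. Pictures are saved under pics/ and viewed, about 8 in all and at most 12, crops included, and the job is handed in when it is done.

Besides the shell and the picture viewer there is one more tool, called after "Emit:" by a JSON object that holds its "name" and its "arguments", one argument or row to a line. servo_tool: Moves the arm, as the interface text tells. Its arguments: {"type":"object","properties":{"series":{"type":"string"}},"required":["series"]}

```bash
mkdir -p pics; cat > h.py <<'E'
import numpy as np, cv2
from bench import robot, snapshot, calibration
def cam(n):
    c=calibration(n); K=np.array([[c['fx'],0,c['cx']],[0,c['fy'],c['cy']],[0,0,1.]])
    R=cv2.Rodrigues(np.array(c['rvec'],float))[0]; t=np.array(c['tvec'],float).ravel()
    return K,R,t
def ray(n,u,v,z):
    K,R,t=cam(n); d=R.T@np.linalg.solve(K,[u,v,1.]); o=-R.T@t
    return o+d*(z-o[2])/d[2]
def proj(n,p):
    K,R,t=cam(n); q=K@(R@np.array(p,float)+t); return q[:2]/q[2]
def save(n,f):
    im,d=snapshot(n); cv2.imwrite('pics/'+f,im[:,:,::-1]); return im,d
E
python3 - <<'E'
from h import *
a,_=save('top','top1.png'); b,_=save('side','side1.png')
cv2.imwrite('pics/both1.png',cv2.resize(np.vstack([a,b])[:,:,::-1],(400,600)))
o=robot.get_obs(); print(o)
for n in('top','side'):
    K,R,t=cam(n); print(n,K[0,0],-R.T@t, R[2])
E
```

```text
{'time': 0.1, 'joint_positions': array([-1.23408881e+00,  8.79022940e-02,  1.37208880e+00, -1.38751195e-05,
        1.68360669e+00, -1.03103690e-01]), 'qvel': array([-0.00141639, -0.00152605, -0.00283142, -0.00036999,  0.00105275,
       -0.00239412]), 'joint_torque': array([ 2.28903489e-03, -3.41253376e+01, -3.03301013e+01,  7.20295636e-02,
        3.04547965e-02, -9.79218157e-05]), 'tool_pos': array([ 0.23399848, -0.4971944 ,  0.20441691]), 'ee_rot': array([-3.13959676e+00, -1.92652612e-04,  4.39809468e-01]), 'wrist_force': array([ 0.91382036, -0.72595594,  0.66218887]), 'wrist_torque': array([-0.03594646, -0.0025097 ,  0.02117047]), 'width': 0.09403701677278682}
top 370.6501735251969 [ 0.53328868 -0.00150015  0.75001086] [ 0.03450754  0.00818475 -0.99937092]
side 432.6634160318485 [0.14220909 0.6598124  0.56011587] [ 0.48192909 -0.71970629 -0.49976716]
```

View pics/top1.png

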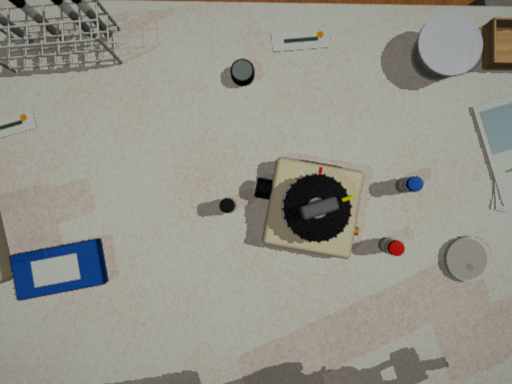

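View pics/side1.png

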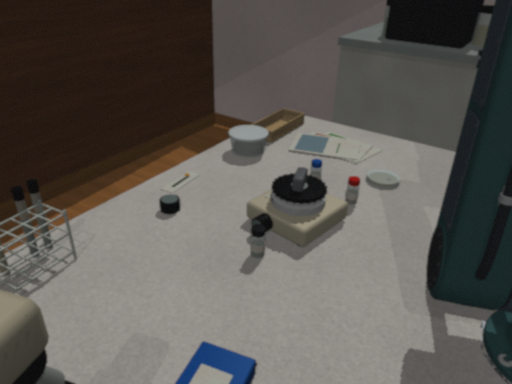

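The top view shows the wheel at about (318,208), its grip along the pointer line, the yellow pointer at (349,198) and the red mark at (320,170). The vials are at (227,205), (414,184) and (397,248). The side view shows the same from the left.

```bash
cat >> h.py <<'E'
def measure(im,cx=None):
    hsv=cv2.cvtColor(im,cv2.COLOR_RGB2HSV); roi=np.zeros(im.shape[:2],np.uint8); cv2.circle(roi,(318,206),48,255,-1)
    H,S,V=cv2.split(hsv); out={}
    for k,m in dict(yellow=(H>24)&(H<35)&(S>180)&(V>110),red=((H<6)|(H>174))&(S>130)&(V>80),black=(V<45)).items():
        m=(m&(roi>0)).astype(np.uint8); n,l,st,ce=cv2.connectedComponentsWithStats(m)
        out[k]=[(st[i][:5].tolist(),ce[i].round(1).tolist()) for i in range(1,n) if st[i][4]>4]
    return out
E
python3 - <<'E'
from h import *
im=cv2.imread('pics/top1.png')[:,:,::-1].copy()
o=measure(im); print(o)
for u,v,z in [(349,198,.066),(320,170,.066),(318,207,.092),(227,205,.068),(414,184,.068),(397,248,.068)]: print(u,v,ray('top',u,v,z).round(4))
# disc contour: black, closed
H=cv2.cvtColor(im,cv2.COLOR_RGB2HSV)
m=np.zeros((384,512),np.uint8); m[168:248,278:358]=(H[168:248,278:358,2]<60)*255
m=cv2.morphologyEx(m,cv2.MORPH_OPEN,np.ones((5,5)))
c=max(cv2.findContours(m,cv2.RETR_EXTERNAL,cv2.CHAIN_APPROX_NONE)[0],key=cv2.contourArea)
P=np.array([ray('top',u,v,.092)[:2] for u,v in c[:,0]],np.float32)
print(cv2.fitEllipse(c),cv2.fitEllipse(P),cv2.minEnclosingCircle(P))
cv2.imwrite('pics/crop1.png',cv2.resize(im[150:266,258:374,::-1],None,fx=5,fy=5,interpolation=cv2.INTER_CUBIC))
E
```

```text
{'yellow': [([342, 196, 12, 6, 38], [347.2, 197.9])], 'red': [([319, 167, 3, 8, 23], [320.0, 170.7])], 'black': [([283, 174, 68, 68, 2833], [315.3, 207.8])]}
349 198 [ 0.5453 -0.1669  0.066 ]
320 170 [ 0.5959 -0.1128  0.066 ]
318 207 [ 0.5278 -0.106   0.092 ]
227 205 [0.5279 0.0574 0.068 ]
414 184 [ 0.5733 -0.2852  0.068 ]
397 248 [ 0.4557 -0.2549  0.068 ]
((315.927490234375, 207.69676208496094), (61.11585998535156, 65.92510986328125), 158.47740173339844) ((0.5266835689544678, -0.10229572653770447), (0.10833331197500229, 0.11642812937498093), 110.71101379394531) ((0.5273141860961914, -0.10300281643867493), 0.06088191643357277)
```

View pics/crop1.png

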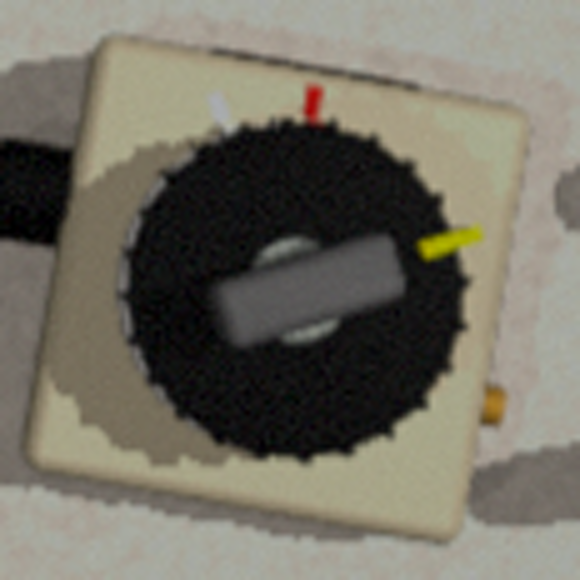

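```bash
python3 - <<'E'
from h import *
A=ray('top',317.2,207.4,.092)[:2]; G=ray('top',320.4,207.3,.124)[:2]
print('disc',A,'grip',G)
q=np.array([ray('top',(x+.5)/5-.5+258,(y+.5)/5-.5+150,.124)[:2] for x,y in[(213,288),(392,234),(406,284),(238,348)]])
print('grip corners centre',q.mean(0), 'sides',[np.linalg.norm(q[i]-q[i-1]).round(4) for i in range(4)], 'ang',np.arctan2(*(q[1]-q[0]+q[2]-q[3])[::-1]))
for C in(A,G):
  for n,u,v in[('ptr',347.2,197.9),('red',320.,170.7),('white',(219+.5)/5-.5+258,(112.5)/5-.5+150)]:
    d=ray('top',u,v,.066)[:2]-C; print(n,np.linalg.norm(d).round(4),np.arctan2(d[1],d[0]).round(3))
b=cv2.imread('pics/side1.png'); print('side proj grip',proj('side',[*G,.124]),'disc c',proj('side',[*A,.092]))
cv2.imwrite('pics/scrop1.png',cv2.resize(b[150:250,240:360],None,fx=5,fy=5,interpolation=cv2.INTER_CUBIC))
E
```

```text
disc [ 0.52705987 -0.10458857] grip [ 0.5276401  -0.10495748]
grip corners centre [ 0.52763542 -0.10437245] sides [np.float64(0.0218), np.float64(0.0631), np.float64(0.0175), np.float64(0.0606)] ang -1.2233626248069216
ptr 0.0618 -1.269
red 0.0681 -0.122
white 0.0696 0.384
ptr 0.0613 -1.277
red 0.0675 -0.117
white 0.0692 0.392
side proj grip [300.09907631 172.56585654] disc c [299.1423142  185.39465775]
```

View pics/scrop1.png

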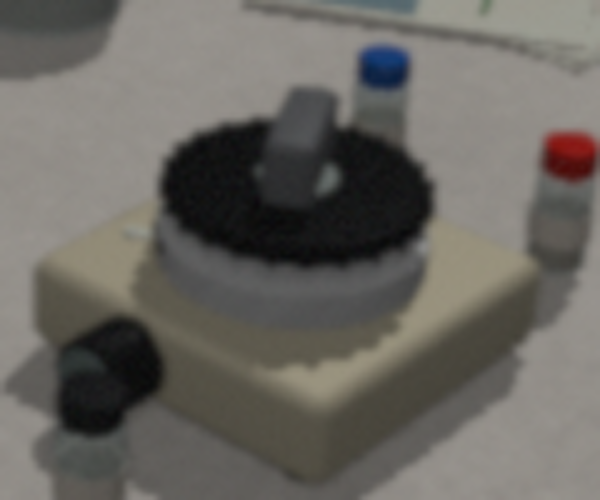

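The side view agrees with the axis at (0.5275, -0.1046) to about 1 px. The pointer is at -1.27 rad and red at -0.12 rad, so the turn is about 1.15 rad. I'll move above the grip at yaw 1.87.

Emit:
{"name": "servo_tool", "arguments": {
  "series": "-1 1 -0.5 0 -0.03; -1 3 -1.6 0 -0.1; -1 5.5 -2.9 0 -0.18; -1 8.2 -4.4 0 -0.27; -1 10.9 -5.8 0 -0.36; -1 13.6 -7.3 0 -0.45; -1 16.3 -8.7 0 -0.54; -1 19 -10.1 0 -0.63; -1 21.7 -11.6 0 -0.72; -1 24.4 -13 0 -0.81; -1 27.1 -14.5 0 -0.9; -1 29.8 -15.9 0 -0.98; -1 32.5 -17.3 0 -1.07; -1 35.2 -18.8 0 -1.16; -1 37.8 -20.2 0 -1.25; -1 40 -21.4 0 -1.32; -1 41.7 -22.3 0 -1.38; -1 42.8 -22.8 0 -1.42; -1 43.3 -23.1 0 -1.432; -1 43.3 -23.1 0 -1.432"
}}

```text
time: 1.77
tool_pos: [0.5277, -0.1033, 0.2052]
ee_rot: [-3.141, -0.0, 1.873]
wrist_force: [0.2, -0.6, -0.2]
width: 0.0942
```

Emit:
{"name": "servo_tool", "arguments": {
  "series": "-1 0 0 1 0; -1 0 0 2.5 0; -1 -0.1 0 4.5 0; -1 -0.1 0 6.5 0; -1 -0.1 0 8.3 0; -1 -0.1 0 9.4 0; -1 -0.1 0 10.1 0; -1 -0.1 0 10.5 0; -1 -0.1 0 10.6 0; -1 -0.1 0 10.6 0; -1 -0.1 0 10.6 0"
}}

```text
time: 2.68
tool_pos: [0.5286, -0.1056, 0.1006]
ee_rot: [3.14, 0.001, 1.872]
wrist_force: [0.4, -0.2, 0.4]
width: 0.0942
```

Emit:
{"name": "servo_tool", "arguments": {
  "series": "-0.4 0 0 0 0; 0 0 0 0 0; 0.2 0 0 0 0; 0.3 0 0 0 0; 0.35 0 0 0 0; 0.4 0 0 0 0; 0.44 0 0 0 0; 0.48 0 0 0 0; 0.52 0 0 0 0; 0.6 0 0 0 0; 1 0 0 0 0; 1 0 0 0 0; 1 0 0 0 0; 1 0 0 0 0; 1 0 0 0 0; 1 0 0 0 0"
}}

```text
time: 4.02
tool_pos: [0.5278, -0.1053, 0.0995]
ee_rot: [-3.141, 0.0, 1.872]
wrist_force: [-1.2, 0.3, 0.9]
width: 0.0241
```

```bash
python3 -c "
from h import *
for i in range(3): snapshot('top');o=robot.get_obs();print(o['time'],o['tool_pos'],o['ee_rot'],o['wrist_force'],o['wrist_torque'],o['width'])"
```

```text
4.0667 [ 0.52774922 -0.10531686  0.09944352] [-3.14123029e+00 -2.65595789e-06  1.87167754e+00] [-0.5725418   0.21886374  0.81854702] [-0.06060781  0.09900936 -0.0581625 ] 0.023687894191124267
4.1167 [ 0.52776894 -0.10532027  0.09946143] [-3.14125626e+00  6.61626586e-05  1.87174810e+00] [-0.20818658 -0.40282617  0.6863343 ] [-0.08708982  0.05446365 -0.0299274 ] 0.02377633981669067
4.1667 [ 0.52776862 -0.10533408  0.09947743] [-3.14125926e+00  9.45064864e-05  1.87173579e+00] [-0.95064752  0.22790824  0.79808015] [-0.08561205  0.13245933 -0.07382333] 0.023765004400693752
```

Gripped at 24 mm with almost no side force. Now I'll press in small steps.

Emit:
{"name": "servo_tool", "arguments": {
  "series": "1 0 0 0.1 0; 1 0 0 0.2 0; 1 0 0 0.3 0; 1 0 0 0.4 0; 1 0 0 0.4 0; 1 0 0 0.4 0"
}}

```text
time: 4.67
tool_pos: [0.5279, -0.1053, 0.0968]
ee_rot: [3.141, 0.001, 1.872]
wrist_force: [-4.3, -0.3, 6.6]
width: 0.0235
```

Emit:
{"name": "servo_tool", "arguments": {
  "series": "1 0 0 0.1 0; 1 0 0 0.2 0; 1 0 0 0.3 0; 1 0 0 0.4 0; 1 0 0 0.43 0; 1 0 0 0.43 0; 1 0 0 0.43 0"
}}

```text
time: 5.25
tool_pos: [0.528, -0.1054, 0.0934]
ee_rot: [3.141, 0.001, 1.872]
wrist_force: [-5.0, 1.4, 10.2]
width: 0.0237
```

```bash
python3 -c "
from h import *
for i in range(2): snapshot('top');o=robot.get_obs();print(o['time'],o['tool_pos'],o['ee_rot'],o['wrist_force'],o['wrist_torque'],o['width'])"
```

```text
5.3 [ 0.52792399 -0.10540085  0.09341526] [3.14101319e+00 8.86995942e-04 1.87180210e+00] [-5.34248311  1.33897595 10.12655398] [ 0.11200235  0.99912528 -0.09370041] 0.023747243777767275
5.35 [ 0.52792001 -0.10538049  0.09340295] [3.14104990e+00 8.66808819e-04 1.87185278e+00] [-4.40934368 -0.11035327  9.90497894] [ 0.08507404  1.02162037 -0.07311156] 0.023626286746219027
```

Emit:
{"name": "servo_tool", "arguments": {
  "series": "1 0 -0.04 0.06 0; 1 0.02 -0.08 0.12 0; 1 0.02 -0.08 0.12 0; 1 0.02 -0.08 0.12 0; 1 0.02 -0.08 0.12 -0.04; 1 0.02 -0.08 0.12 -0.08; 1 0.02 -0.08 0.12 -0.08; 1 0.02 -0.08 0.12 -0.08"
}}

```text
time: 6.02
tool_pos: [0.5279, -0.1054, 0.0927]
ee_rot: [3.139, 0.002, 1.952]
wrist_force: [-2.4, 0.9, 11.5]
width: 0.024
```

```bash
cat > s.py <<'E'
from h import *
for i in range(2): snapshot('top');o=robot.get_obs();print(o['time'],*[o[k].round(4) for k in('tool_pos','ee_rot','wrist_force','wrist_torque')],round(o['width'],4))
E
python3 s.py
```

```text
6.0667 [ 0.5279 -0.1054  0.0928] [3.1393e+00 1.8000e-03 1.9523e+00] [-4.5966  0.4654 11.3778] [0.1607 0.876  0.0876] 0.0241
6.1167 [ 0.5279 -0.1054  0.0927] [3.1393e+00 1.8000e-03 1.9523e+00] [-3.5164  1.3001 11.3167] [0.2001 0.8228 0.0783] 0.024
```

Emit:
{"name": "servo_tool", "arguments": {
  "series": "1 0 0 0 -0.04; 1 0 0 0 -0.08; 1 0 0 0 -0.12; 1 0 0 0 -0.16; 1 0 0 0 -0.2; 1 0 0 0 -0.24; 1 0 0 0 -0.24; 1 0 0 0 -0.24"
}}

```text
time: 6.78
tool_pos: [0.5281, -0.1054, 0.0928]
ee_rot: [3.139, 0.002, 2.192]
wrist_force: [-2.8, 1.5, 10.5]
width: 0.024
```

```bash
python3 s.py
```

```text
6.8333 [ 0.5281 -0.1054  0.0928] [3.1394e+00 2.5000e-03 2.1923e+00] [-3.262   0.4834 10.7234] [0.1661 0.7342 0.0669] 0.0236
6.8833 [ 0.528  -0.1053  0.0928] [3.1394e+00 2.5000e-03 2.1924e+00] [-2.8747  0.4874 11.3124] [0.1235 0.7846 0.0291] 0.0235
```

Emit:
{"name": "servo_tool", "arguments": {
  "series": "1 0 0 0 -0.04; 1 0 0 0 -0.09; 1 0 0 0 -0.14; 1 0 0 0 -0.19; 1 0 0 0 -0.24; 1 0 0 0 -0.29; 1 0 0 0 -0.34; 1 0 0 0 -0.39; 1 0 0 0 -0.44; 1 0 0 0 -0.49; 1 0 0 0 -0.54; 1 0 0 0 -0.58; 1 0 0 0 -0.62; 1 0 0 0 -0.65; 1 0 0 0 -0.67; 1 0 0 0 -0.67; 1 0 0 0 -0.67"
}}

```text
time: 8.3
tool_pos: [0.5284, -0.105, 0.0929]
ee_rot: [3.14, 0.004, 2.862]
wrist_force: [-2.9, 1.3, 10.1]
width: 0.0242
```

```bash
python3 s.py; python3 - <<'E'
from h import *
im,_=save('top','top2.png'); print(measure(im))
cv2.imwrite('pics/crop2.png',cv2.resize(im[150:266,258:374,::-1],None,fx=5,fy=5,interpolation=cv2.INTER_CUBIC))
E
```

```text
8.35 [ 0.5284 -0.1049  0.0929] [3.1405 0.0038 2.8624] [-3.2099  1.4363 10.755 ] [0.4312 0.5977 0.0539] 0.0237
8.4 [ 0.5284 -0.105   0.0929] [3.1405 0.0038 2.8623] [-2.8842  0.9524 11.0126] [0.4269 0.5079 0.0377] 0.0236
{'yellow': [], 'red': [], 'black': [([270, 159, 62, 95, 2436], [302.7, 206.2]), ([330, 162, 7, 25, 32], [333.2, 172.9]), ([285, 171, 7, 3, 9], [287.7, 172.1]), ([347, 177, 10, 32, 47], [351.6, 192.6]), ([327, 188, 3, 8, 8], [327.9, 191.5]), ([344, 210, 4, 10, 13], [345.2, 214.3]), ([341, 222, 3, 5, 5], [342.2, 224.0]), ([335, 239, 12, 9, 64], [340.4, 243.6])]}
```

View pics/crop2.png

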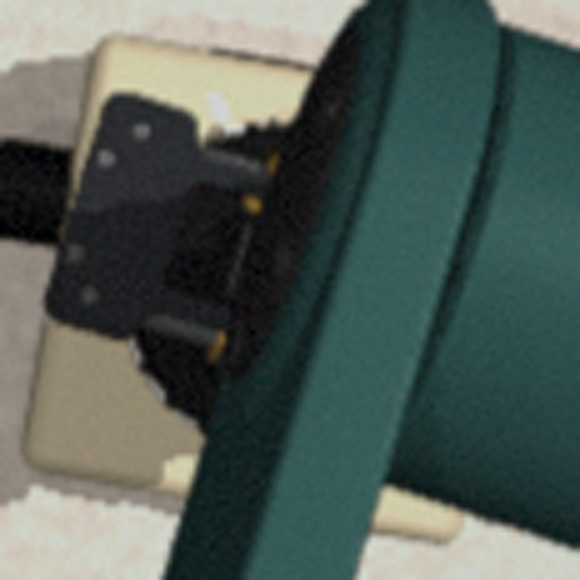

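The arm hides the marks from the top, as expected, so I'll rely on yaw: red is about 3.02, with the notch between 2.90 and 3.14. I'll probe from 2.88, raising gently until the tooth either rests under the rim or rises.

Emit:
{"name": "servo_tool", "arguments": {
  "series": "1 0 0 0 -0.015; 1 0 0 0 -0.015; 1 0 0 -0.1 -0.015; 1 0 0 -0.2 -0.015; 1 0 0 -0.3 -0.015; 1 0 0 -0.4 -0.015; 1 0 0 -0.45 -0.015; 1 0 0 -0.5 -0.015; 1 0 0 -0.5 -0.015; 1 0 0 -0.5 -0.015"
}}

```text
time: 9.28
tool_pos: [0.5281, -0.1049, 0.0948]
ee_rot: [3.14, 0.002, 2.877]
wrist_force: [5.2, 1.1, -1.1]
width: 0.0238
```

```bash
python3 s.py
```

```text
9.3333 [ 0.5281 -0.105   0.0948] [3.1404e+00 1.9000e-03 2.8769e+00] [ 6.0253  2.574  -1.1117] [ 0.5317 -1.0477 -0.0123] 0.024
9.3833 [ 0.5281 -0.105   0.0948] [3.1404e+00 1.9000e-03 2.8770e+00] [ 5.2225  2.7066 -0.5205] [ 0.5071 -1.0081 -0.0191] 0.0239
```

Rim contact: z 0.0948, no rise. I'll press, step 0.04, and lift again.

Emit:
{"name": "servo_tool", "arguments": {
  "series": "1 0 0 0.2 0; 1 0 0 0.4 0; 1 0 0 0.5 0; 1 0 0 0.5 0; 1 0 0 0.5 -0.02; 1 0 0 0.5 -0.04; 1 0 0 0.5 -0.04; 1 0 0 0.4 -0.04; 1 0 0 0.3 -0.04; 1 0 0 0.2 -0.04; 1 0 0 0.1 -0.04; 1 0 0 0.05 -0.04; 1 0 0 0 -0.04; 1 0 0 0 -0.04; 1 0 0 0 -0.04"
}}

```text
time: 10.63
tool_pos: [0.5281, -0.1049, 0.0962]
ee_rot: [3.141, 0.003, 2.917]
wrist_force: [2.4, 3.9, 6.1]
width: 0.0242
```

It rose to z 0.0962 with the spring still pushing (6 N), so this is the notch, at yaw 2.917, about 0.1 rad short of red and within the stated 8 mm. I'll let it up gently.

Emit:
{"name": "servo_tool", "arguments": {
  "series": "1 0 0 -0.05 0; 1 0 0 -0.1 0; 1 0 0 -0.15 0; 1 0 0 -0.2 0; 1 0 0 -0.25 0; 1 0 0 -0.3 0; 1 0 0 -0.35 0; 1 0 0 -0.4 0; 1 0 0 -0.44 0; 1 0 0 -0.44 0; 1 0 0 -0.44 0"
}}

```text
time: 11.55
tool_pos: [0.5279, -0.1048, 0.0992]
ee_rot: [3.14, 0.002, 2.918]
wrist_force: [5.1, 3.5, 1.8]
width: 0.0237
```

```bash
python3 s.py
```

```text
11.6 [ 0.528  -0.1048  0.0992] [3.1405e+00 1.7000e-03 2.9176e+00] [4.9387 2.9669 2.0478] [ 0.6503 -1.0804  0.2047] 0.0237
11.65 [ 0.5279 -0.1048  0.0992] [3.1404e+00 1.6000e-03 2.9176e+00] [5.172  3.6622 0.9762] [ 0.6512 -1.1313  0.2502] 0.0241
```

Emit:
{"name": "servo_tool", "arguments": {
  "series": "1 -0.03 0.04 0 -0.01; 1 -0.06 0.07 -0.01 -0.02; 1 -0.06 0.07 -0.03 -0.02; 1 -0.06 0.07 -0.03 -0.02; 1 -0.06 0.07 -0.03 -0.02"
}}

```text
time: 12.07
tool_pos: [0.5279, -0.1048, 0.0994]
ee_rot: [3.142, 0.0, 2.937]
wrist_force: [4.1, 1.7, 1.5]
width: 0.0239
```

```bash
python3 s.py
```

```text
12.1167 [ 0.5279 -0.1048  0.0994] [3.1416e+00 2.0000e-04 2.9366e+00] [4.8083 1.4634 1.1667] [ 5.3720e-01 -1.1138e+00  1.0000e-03] 0.0237
12.1667 [ 0.5279 -0.1048  0.0995] [3.1416e+00 2.0000e-04 2.9366e+00] [4.2228 1.068  1.4722] [ 0.5482 -1.0815 -0.05  ] 0.0239
```

Full height (z 0.0995) with the torque gone. Now I'll open and withdraw upward.

Emit:
{"name": "servo_tool", "arguments": {
  "series": "0.4 0 0 0 0; 0.3 0 0 0 0; 0 0 0 0 0; -0.4 0 0 0 0; -0.7 0 0 0 0; -0.7 0 0 0 0; -0.7 0 0 -0.5 0; -0.7 0 0 -1.5 0; -0.7 0 0 -3 0; -0.7 0 0 -5 0; -0.7 0 0 -7.5 0; -0.7 0 0 -10 0; -0.7 0 0 -12 0; -0.7 0 0 -13 0; -0.7 0 0 -13 0"
}}

```text
time: 13.42
tool_pos: [0.5293, -0.1052, 0.2338]
ee_rot: [-3.141, 0.007, 2.937]
wrist_force: [-0.2, 0.0, 0.4]
width: 0.0801
```

Emit:
{"name": "servo_tool", "arguments": {
  "series": "-0.7 1 -1.4 0 0; -0.7 3 -4.2 0 0; -0.7 5 -7 0 0; -0.7 7 -9.8 0 0; -0.7 9 -12.6 0 0; -0.7 11 -15.4 0 0; -0.7 13 -18.2 0 0; -0.7 15 -21 0 0; -0.7 17 -23.5 0 0; -0.7 18 -25 0 0; -0.7 18 -25 0 0; -0.7 18 -25 0 0"
}}

```text
time: 14.42
tool_pos: [0.3001, -0.3128, 0.2285]
ee_rot: [3.14, -0.001, 2.934]
wrist_force: [0.7, 0.5, 0.7]
width: 0.0795
```

```bash
python3 - <<'E'
from h import *
im,_=save('top','top3.png'); m=measure(im); print({k:m[k] for k in('yellow','red')})
A=np.array([.5275,-.1047])
for k in('yellow','red'):
  for s,c in m[k]: d=ray('top',*c,.066)[:2]-A; print(k,np.linalg.norm(d).round(4),np.arctan2(d[1],d[0]).round(3))
a=cv2.imread('pics/top1.png')[:,:,::-1]
b,_=save('side','side3.png'); b0=cv2.imread('pics/side1.png')
cr=lambda x,bgr:cv2.resize(x[:,:,::-1] if not bgr else x,(400,300))
r=lambda x:cv2.resize(x,(400,300),interpolation=cv2.INTER_CUBIC)
cv2.imwrite('pics/fin.png',np.vstack([np.hstack([r(im[140:275,210:430,::-1][:, :180]),r(im[140:275,250:430,::-1])]),np.hstack([r(b0[150:270,230:390]),r(b[150:270,230:390,::-1])])]))
E
```

```text
{'yellow': [([322, 171, 4, 12, 38], [323.6, 176.6])], 'red': [([319, 167, 3, 8, 19], [319.9, 170.3])]}
yellow 0.0583 -0.259
red 0.0683 -0.117
```

View pics/fin.png

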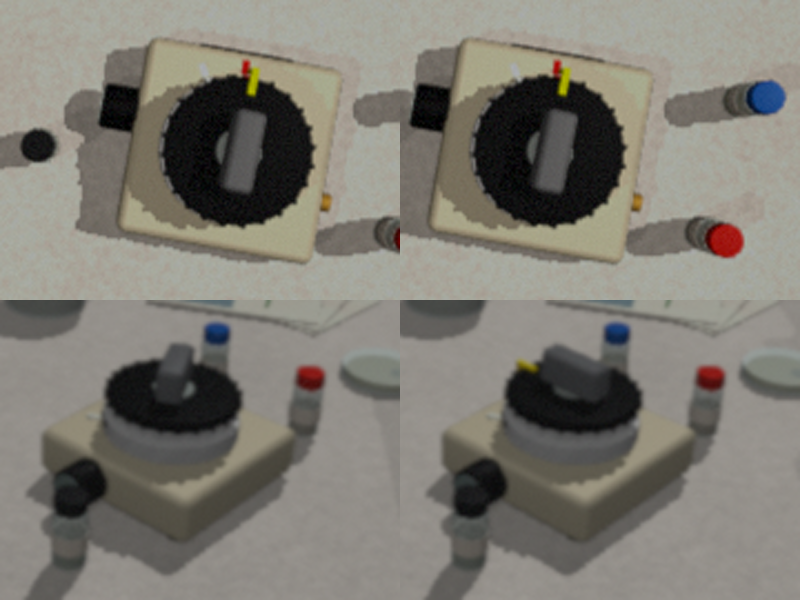

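The wheel stands at its old height and locked with the pointer just clockwise of red. All three bottles are where they were. I'll run one depth check of the height, plus the bottle displacement, and then hand in.

```bash
python3 - <<'E'
from h import *
im,d=snapshot('top'); K,R,t=cam('top')
def z(u,v): return (R.T@(np.linalg.solve(K,[u,v,1.])*d[v,u]-t))[2]
print('grip z',np.median([z(u,v) for u in(319,320,321) for v in range(200,214,3)]),'disc z',np.median([z(u,v) for u in(296,300,338,342) for v in(200,208,216)]))
a=cv2.imread('pics/top1.png').astype(int); b=im[:,:,::-1].astype(int)
for n,u,v in[('black',227,205),('blue',414,184),('red',397,248)]: print(n,np.abs(a-b)[v-10:v+11,u-10:u+11].mean())
for u,v,zz in[(323.6,176.6,.085),(323.6,176.6,.092)]:
    e=ray('top',u,v,zz)[:2]-[.5275,-.1047]; print('ptr',zz,np.arctan2(e[1],e[0]))
g=robot.get_obs(); print(g['time'],g['wrist_force'])
E
```

```text
grip z 0.12340651695101866 disc z 0.09130656288652164
black 2.4761904761904763
blue 2.052910052910053
red 2.4149659863945576
ptr 0.085 -0.20906985000589115
ptr 0.092 -0.18966915130049922
14.5667 [-0.31232898 -0.47194381 -0.15767208]
```

```bash
python3 -c "
from bench import robot
print(robot.close_job())"
```

```text
the job is handed in; nothing more can be done
None
```

The wheel is locked in the red mark's notch at its full height, and the job is handed in at about 14.6 s of the 72 s. I pressed the wheel about 6.8 mm (10–11 N), turned it about 1 rad anticlockwise and probed for the notch. The first lift, at yaw 2.877, rested under the rim; the second, at 2.917, went in. I let it up slowly, eased off a small side torque, opened the gripper and backed away.

**Height:** the depth image puts the grip top at 123.4 mm and the disc at 91.3 mm, against 124 and 92 mm expected when up. The tool height while gripping also came back to its starting value.

**Position:** the pointer stands about 0.085 rad (5.6 mm) clockwise of the red stripe by tool yaw, inside the stated 8 mm. The white notch is 0.5 rad further on.

**Disagreement:** my first image angle for the pointer was 0.14 rad off red, which would be 9 mm. It assumed the pointer's middle lies at 66 mm height. Taken at 85–92 mm, it gives 0.07–0.09 rad and agrees with the tool yaw.

**Bottles:** all three look unchanged, with only image noise between the before and after pictures, and the arm is clear of everything.

**Not tested:** I did not turn the wheel against the notch to prove the lock. That rests on the rise to full height.

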